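Close the loaded board clamp

TASK

Two board clamps stand on the soldering bench with their levers raised. Close the one that has a circuit board in its nest: squeeze the release button in the side of the lever's grip, keep it squeezed while you swing the lever all the way down, then let go. Leave the lever of the empty clamp as it is.

Things in the scene. Friction and masses are not known exactly. Their poses are not given: they have to be found in the camera images.
- clamp_grip (a point): Pinch point on the raised lever of the clamp with the green circuit board (66 x 53 mm): centre of the black grip (75 mm long, 22 wide, 26 high), 30 mm from its free end, at the middle of the button. x: along the lever to the hinge, 195 mm away and 75 mm above the table. y: level, along the hinge axis. Button on the +y side: grip 30 mm wide with the button out, 23 mm squeezed.
- clamp_lever (a joint): Swing of that lever (rad): 0 raised, sloping up towards the robot 0.85 rad above level; 0.85 fully down, level, grip point 75 mm above the table. Starts at 0 to 0.08. A ratchet stops it near 0.11 and twice more unless the button is squeezed. Then it takes 2 N at the grip and stays where left. It can turn between fingers that pinch it along y, so these may keep pointing down.
- clamp_button (a joint): Release button of that lever (m): 0 out, 0.007 fully in. A grey pad 30 mm long, 16 mm high, standing 8 mm out of the grip's +y side; it moves into the grip along y. The ratchet lets go above 0.004. Sprung: 2 N to start, 6 N fully in; comes out by itself.
- spare_grip (a point): The same point on the lever of the other clamp, which is alike but has an empty aluminium-rimmed nest. Both clamps have a grey base plate, 205 x 100 x 18 mm, under the lever; it does not reach under the grip.
There are look-alikes about, which are no part of the job. Leave any yellow look-alike of the part that bears clamp_grip alone.

How it is judged:
On the way:
1. the button is squeezed while the lever is still up (value of joint clamp_button above 0.003 m and value of joint clamp_lever below 0.2 rad), for 0.1 s.
At the end, for the whole second after the job is handed in: The loaded clamp's lever is down within 0.1 rad (6 degrees) of its stop, its button is out again (within 2 mm), and the grip of the empty clamp's lever is within 25 mm of where it was (value of joint clamp_lever above 0.75 rad and value of joint clamp_button below 0.002 m and distance of spare_grip from where it was at the start of the episode below 0.025 m); the robot touches nothing.
It fails at once if the empty clamp's lever is swung (its grip moved by more than 25 mm) (distance of spare_grip from where it was at the start of the episode above 0.025 m).
It also fails if it takes over 32 s, if anything falls off the work surface, if the arm or the gripper's body presses on something with over 40 N, if the wrist force passes 120 N, or if a joint passes its speed limit or range.

ROBOT

A 6-joint arm with a two-finger parallel gripper is mounted at the origin on the work surface. World frame = base frame: x ahead of the robot, y to its left, z up, the work surface at z = 0. Lengths are in m, angles in rad, forces in N, time in s.
With the tool pointing down it reaches from about 0.375 to 0.75 m from the base axis. Payload 9 kg.
Tool frame: the origin (TCP) lies between the finger pads; the fingertips stand 17 mm ahead of it and the grasp point (between the pads) lies 2 mm behind it; z points along the fingers, y is the line along which they close (so a half turn about z gives the same grasp; the last joint's range is limited). The gripper opens to 85 mm and grips with 20 to 120 N. Pads are 22 mm wide; open, the fingers measure 114 mm over their backs; the gripper's body (76 mm by 85 mm) begins 54 mm behind the grasp point. The pads swing forward as they close: fully open they stand 13 mm farther back than shut.
Start: joints at [0.895, 0.104, 0.097, 1.564, 0, 1.353], TCP at [0.265, 0.538, 0.248] pointing down, gripper open.
Joint ranges: [-2.99, 2.99], [-0.84, 1.86], [-1.1, 1.16], [-1.84, 2.11], [-1.51, 1.56], [-3.14, 3.14]. Speed limits (rad/s): [2.22, 2.22, 2.57, 3.14, 3.14, 3.14].

INTERFACE

Orientations are given as a 3x3 rotation matrix whose columns are the frame's x, y, z axes.
In Python, from station import r, read_camera, camera_model, hand_in gives the robot as it stands.
- The arm moves only by the tool jog_arm, never from a script. Its arguments are lists of equal length, an entry for each row: "travel": the shift along the tool's x, y, z normalised to -1 to 1, where 1 is 0.1 m, a list of three; "dr": the turn, a rotation vector about the tool's x, y, z normalised to -1 to 1, where 1 is pi rad, a list of three; "hand": the opening, from 0 (shut) to 1 (fully open). A call has 1 to 10 rows; each row is the pose to reach, as a shift and turn from the pose commanded when the call began, along the tool's axes at that moment, turning the shorter way round; what a row does not reach only later rows make up. A row lasts 1/12 s, in which the tool goes at most 41.7 mm and 7.16 degrees, less where a joint would pass 70% of its speed; a pose out of reach is approached as far as the arm can. A call with a number of a shift or a turn outside -1 to 1 is refused whole. A call with a gripper value outside its range is refused whole. The fingers move at their own pace and stop on an object; "newtons" is the grip in N (left out, the last holds). Time passes only in rows, so rows that repeat a pose let the fingers close. It gives the time, the measured TCP pose, the force, the opening and the grip force at its end, in the units of the state.
- r.get_state(): the state, without advancing time (a new reading comes with each control period).
- read_camera(name): name is "scene" or "top" or "wrist"; returns (picture, depth): 480x640x3 uint8, red, green, blue; 480x640 float32, m along the optical axis (not along the pixel's ray), 0 where there is no reading.
- camera_model(name): a dict with "mtx" (3x3 intrinsics, pixels), "position" and "orientation" of the camera in the world; the wrist camera has in their place "T_tool_cam" (4x4, takes a point from camera to tool coordinates, whose origin is the TCP and whose axes are the flange's). Camera axes: x right, y down, z forward; pixel columns grow to the right and rows downward; lengths in m; the calibration is good to about 2 mm. The wrist camera is an equidistant fisheye: a pixel r from the principal point sees the ray r / f radians off the axis. A picture is of the moment at which its call begins: read the wrist's pose just before it. camera_model takes no time and is no camera call.
- hand_in(): hands the job in; it is judged then, once.
The state is a dict: "time_s": time; "q": joint angles; "joint_vel": joint speeds; "tau": joint torques, N m; "tcp_pos": TCP position; "tcp_rot": TCP orientation; "ft_force": force on the tool from outside, world axes, zero at the start; "ft_torque": the same for the moment, N m; "gripper_width": opening from 0.0 (shut) to 1.0 (fully open); "gripper_force": force on a finger pad.
Only numpy, scipy, OpenCV 4.12 (cv2) and the standard library are available. Lean on these libraries where they do the work, as an engineer would, in place of code of your own. Each camera call takes 0.05 s, during which the arm holds its last target. There are 200 camera calls.

## Working session

There is one attempt and no reset: what is moved stays moved. The work goes in short steps, Python scripts to look and compute and a tool call to move; the robot and the scene stay as the last step left them, time stands still between calls to the robot, and variables do not carry over. Pictures are saved under pics/ and viewed, at most 10 in all, crops included, and the job is handed in when it is done.

Besides the shell and the picture viewer there is one more tool, called as name(argument=value, ...) on one line, values as JSON. jog_arm: Moves the arm, as the interface text tells. Its arguments: {"type":"object","properties":{"travel":{"type":"array","items":{"type":"array","items":{"type":"number"}}},"dr":{"type":"array","items":{"type":"array","items":{"type":"number"}}},"hand":{"type":"array","items":{"type":"number"}},"newtons":{"type":"number"}},"required":["travel","dr","hand"]}

```bash
mkdir -p pics; cat > h.py <<'E'
import numpy as np, cv2
from station import r, read_camera, camera_model, hand_in
def cloud(n,d):
    m=camera_model(n);K=np.array(m["mtx"]);v,u=np.mgrid[:480,:640]
    c=np.dstack([(u-K[0,2])/K[0,0]*d,(v-K[1,2])/K[1,1]*d,d])
    R=np.array(m["orientation"])
    return c@R.T+np.array(m["position"])
E
python3 - <<'E'
from h import *
for n in("scene","top"):
    p,d=read_camera(n);np.savez(n+".npz",p=p,d=d);cv2.imwrite(f"pics/{n}0.png",p[:,:,::-1])
    m=camera_model(n);print(n,m["position"],np.round(m["orientation"],2))
s=r.get_state();print(s["time_s"],s["tcp_pos"],np.round(s["tcp_rot"],3))
E
```

```text
scene [ 1.24934934 -0.29609034  0.75035776] [[ 0.39  0.56 -0.73]
 [ 0.92 -0.24  0.3 ]
 [-0.01 -0.79 -0.61]]
top [ 0.32716679 -0.02228368  1.16012575] [[ 0.03 -0.98  0.19]
 [-1.   -0.03  0.01]
 [-0.   -0.19 -0.98]]
0.1 [0.26501193 0.53799614 0.24761479] [[-0.897  0.442 -0.001]
 [ 0.442  0.897 -0.001]
 [ 0.    -0.001 -1.   ]]
```

View pics/scene0.png

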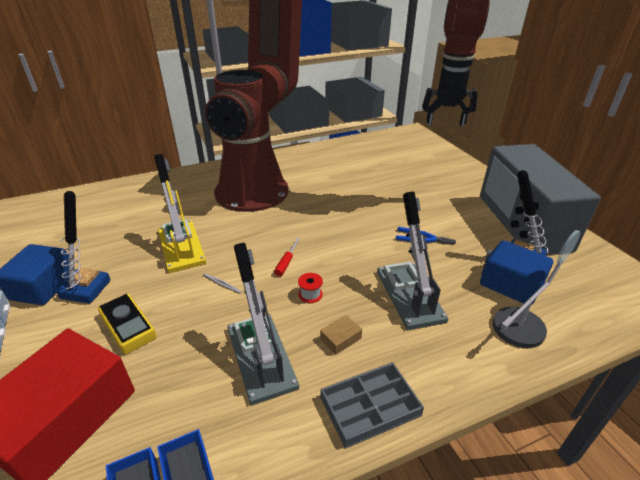

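View pics/top0.png

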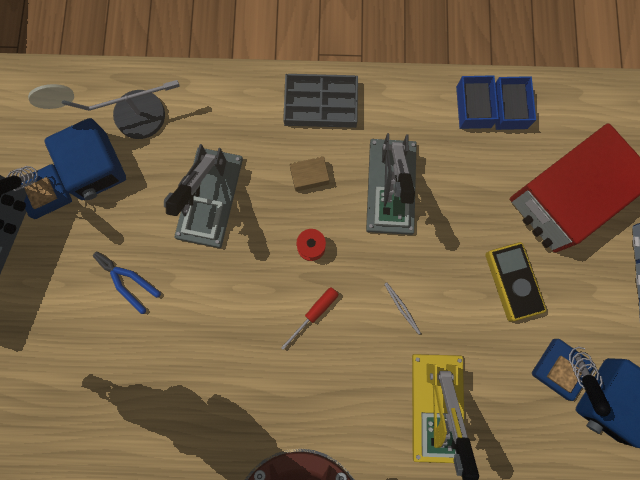

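The scene view shows the loaded clamp (green board) with its grip at about (244,262), and the empty clamp's grip at (411,208). In the top view the loaded grip is at (403,185), the empty one at (183,195), and the yellow look-alike at (460,450).

```bash
python3 - <<'E'
from h import *
for n,(u0,v0,u1,v1) in {"top":(360,130,425,240),"scene":(225,235,300,400)}.items():
    f=np.load(n+".npz");P=cloud(n,f["d"])[v0:v1,u0:u1].reshape(-1,3);C=f["p"][v0:v1,u0:u1].reshape(-1,3).astype(int)
    k=(C.max(1)<60)&(P[:,2]>.13)&(P[:,2]<.4)&(P[:,0]>.3)&(P[:,0]<.8)
    Q=P[k];c=Q.mean(0);w=np.linalg.svd(Q-c,full_matrices=False)[2][0]
    print(n,k.sum(),c,w,np.percentile(Q,[2,50,98],axis=0).round(3).tolist(), np.percentile((Q-c)@w,[1,99]))
    # top-end vs bottom-end
    for a,b in((.13,.17),(.17,.2),(.2,.23),(.23,.3)):
        z=Q[(Q[:,2]>a)&(Q[:,2]<b)]
        if len(z):print(a,len(z),z.mean(0).round(3),z[:,1].min().round(3),z[:,1].max().round(3))
    k=(P[:,2]>.012)&(P[:,2]<.024);print("base",k.sum(),cv2.minAreaRect(P[k][:,:2].astype(np.float32)))
    cv2.imwrite(f"pics/{n}c.png",cv2.resize(f["p"][v0:v1,u0:u1,::-1],None,fx=5 if n=="top" else 3.6,fy=5 if n=="top" else 3.6))
E
```

```text
top 527 [ 0.61226643 -0.16845038  0.21277835] [-0.55977884 -0.12879524  0.81857159] [[0.575, -0.183, 0.132], [0.61, -0.17, 0.229], [0.67, -0.152, 0.249]] [-0.09792808  0.04519232]
0.13 109 [ 0.646 -0.155  0.149] -0.174 -0.151
0.17 34 [ 0.644 -0.171  0.189] -0.184 -0.163
0.2 128 [ 0.621 -0.172  0.216] -0.184 -0.162
0.23 256 [ 0.589 -0.172  0.242] -0.184 -0.161
base 1900 ((0.6695796847343445, -0.17556136846542358), (0.10042595118284225, 0.2056294083595276), 88.17443084716797)
scene 456 [ 0.61746313 -0.17593038  0.22035864] [ 0.61984491  0.0601345  -0.78241685] [[0.592, -0.187, 0.152], [0.617, -0.176, 0.222], [0.654, -0.158, 0.248]] [-0.03780715  0.09186696]
0.13 14 [ 0.661 -0.158  0.148] -0.158 -0.157
0.17 26 [ 0.638 -0.179  0.197] -0.187 -0.169
0.2 260 [ 0.623 -0.177  0.215] -0.187 -0.163
0.23 156 [ 0.601 -0.176  0.24 ] -0.187 -0.164
base 2383 ((0.5345703959465027, -0.12441475689411163), (0.1597326546907425, 0.5120607018470764), 68.42729949951172)
```

View pics/topc.png

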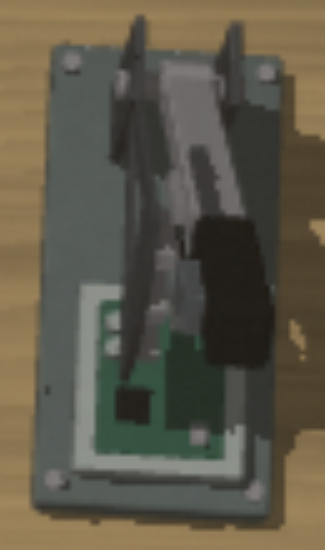

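View pics/scenec.png

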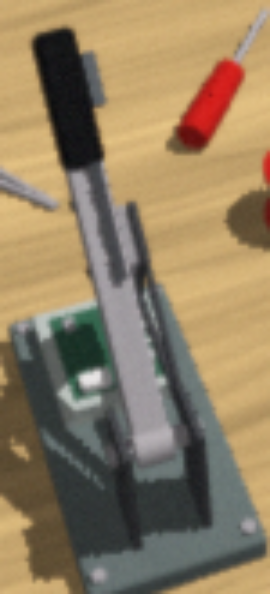

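jog_arm(travel=[[0, 0, -0.25], [0, 0, -0.5], [0, 0, -0.75], [0, 0, -1], [0, 0, -1]], dr=[[0, 0, -0.035], [0, 0, -0.07], [0, 0, -0.105], [0, 0, -0.1355], [0, 0, -0.1355]], hand=[1, 1, 1, 1, 1])

```text
time_s: 0.52
tcp_pos: [0.2657, 0.5389, 0.3533]
tcp_rot: [[-1.0, 0.026, 0.004], [0.027, 1.0, 0.005], [-0.004, 0.005, -1.0]]
ft_force: [0.2, 0.8, 1.2]
gripper_width: 0.998
gripper_force: 0.0
```

jog_arm(travel=[[-0.17, -0.33, 0], [-0.34, -0.67, 0], [-0.51, -1, 0], [-0.51, -1, 0]], dr=[[0, 0, 0], [0, 0, 0], [0, 0, 0], [0, 0, 0]], hand=[1, 1, 1, 1])

```text
time_s: 0.85
tcp_pos: [0.315, 0.4326, 0.3479]
tcp_rot: [[-0.999, 0.036, 0.0], [0.036, 0.999, -0.002], [-0.0, -0.002, -1.0]]
ft_force: [0.8, 0.1, -0.1]
gripper_width: 0.997
gripper_force: 0.0
```

jog_arm(travel=[[-0.17, -0.33, 0], [-0.34, -0.67, 0], [-0.51, -1, 0], [-0.51, -1, 0]], dr=[[0, 0, 0], [0, 0, 0], [0, 0, 0], [0, 0, 0]], hand=[1, 1, 1, 1])

```text
time_s: 1.18
tcp_pos: [0.3629, 0.331, 0.3478]
tcp_rot: [[-0.999, 0.037, 0.0], [0.037, 0.999, -0.002], [-0.0, -0.002, -1.0]]
ft_force: [-0.7, 1.0, -0.5]
gripper_width: 1.005
gripper_force: 0.0
```

jog_arm(travel=[[-0.17, -0.33, 0], [-0.34, -0.67, 0], [-0.51, -1, 0], [-0.51, -1, 0]], dr=[[0, 0, 0], [0, 0, 0], [0, 0, 0], [0, 0, 0]], hand=[1, 1, 1, 1])

```text
time_s: 1.52
tcp_pos: [0.4106, 0.2293, 0.3474]
tcp_rot: [[-0.999, 0.038, -0.0], [0.038, 0.999, -0.002], [0.0, -0.002, -1.0]]
ft_force: [0.0, 0.9, 1.0]
gripper_width: 0.994
gripper_force: 0.0
```

jog_arm(travel=[[-0.17, -0.33, 0], [-0.34, -0.67, 0], [-0.51, -1, 0], [-0.51, -1, 0]], dr=[[0, 0, 0], [0, 0, 0], [0, 0, 0], [0, 0, 0]], hand=[1, 1, 1, 1])

```text
time_s: 1.85
tcp_pos: [0.4582, 0.1277, 0.3471]
tcp_rot: [[-0.999, 0.037, -0.001], [0.037, 0.999, -0.001], [0.001, -0.001, -1.0]]
ft_force: [-0.2, -0.2, -0.2]
gripper_width: 1.0
gripper_force: 0.0
```

jog_arm(travel=[[-0.17, -0.33, 0], [-0.34, -0.67, 0], [-0.51, -1, 0], [-0.51, -1, 0]], dr=[[0, 0, 0], [0, 0, 0], [0, 0, 0], [0, 0, 0]], hand=[1, 1, 1, 1])

```text
time_s: 2.18
tcp_pos: [0.5058, 0.0261, 0.3466]
tcp_rot: [[-0.999, 0.037, -0.001], [0.037, 0.999, -0.001], [0.001, -0.001, -1.0]]
ft_force: [0.6, -0.1, -1.2]
gripper_width: 1.0
gripper_force: 0.0
```

jog_arm(travel=[[-0.17, -0.33, 0], [-0.34, -0.67, 0], [-0.51, -1, 0], [-0.51, -1, 0], [-0.51, -1, 0]], dr=[[0, 0, 0], [0, 0, 0], [0, 0, 0], [0, 0, 0], [0, 0, 0]], hand=[1, 1, 1, 1, 1])

```text
time_s: 2.6
tcp_pos: [0.5521, -0.072, 0.3469]
tcp_rot: [[-0.999, 0.035, -0.002], [0.035, 0.999, 0.001], [0.002, 0.001, -1.0]]
ft_force: [0.1, 0.2, 0.5]
gripper_width: 0.999
gripper_force: 0.0
```

jog_arm(travel=[[-0.17, -0.33, 0], [-0.34, -0.67, 0], [-0.51, -1, 0], [-0.51, -1, 0], [-0.51, -1, 0], [-0.51, -1, 0]], dr=[[0, 0, 0], [0, 0, 0], [0, 0, 0], [0, 0, 0], [0, 0, 0], [0, 0, 0]], hand=[1, 1, 1, 1, 1, 1])

```text
time_s: 3.1
tcp_pos: [0.5995, -0.1713, 0.3484]
tcp_rot: [[-1.0, 0.031, -0.0], [0.031, 1.0, 0.001], [0.0, 0.001, -1.0]]
ft_force: [0.2, 0.6, 0.3]
gripper_width: 1.0
gripper_force: 0.0
```

```bash
python3 - <<'E'
from h import *
s=r.get_state();p,d=read_camera("wrist");m=camera_model("wrist");K=np.array(m["mtx"]);T=np.array(m["T_tool_cam"])
print(s["tcp_pos"],K[0],T.round(3).tolist())
v,u=np.mgrid[:480,:640];a=(u-K[0,2])/K[0,0];b=(v-K[1,2])/K[1,1];t=np.hypot(a,b)+1e-9
k=np.tan(np.minimum(t,1.5))/t
c=np.dstack([a*k*d,b*k*d,d]);W=(c@T[:3,:3].T+T[:3,3])@np.array(s["tcp_rot"]).T+s["tcp_pos"]
np.savez("w.npz",W=W,p=p,d=d);cv2.imwrite("pics/w1.png",p[:,:,::-1])
C=p.max(2)
k=(C<60)&(W[...,2]>.17)&(W[...,2]<.265)&(abs(W[...,0]-.6)<.06)&(abs(W[...,1]+.17)<.05)&(d>0)
for z0 in np.arange(.18,.26,.01):
    j=k&(abs(W[...,2]-z0)<.005);Q=W[j]
    if len(Q)>5:print(z0.round(3),len(Q),Q.mean(0).round(4),np.percentile(Q[:,1],[2,98]).round(4),np.percentile(Q[:,0],[2,98]).round(4))
E
```

```text
[ 0.59948573 -0.17131348  0.34835812] [371.64829954   0.         324.1886002 ] [[-0.001, -0.96, -0.281, 0.072], [1.0, -0.001, -0.001, -0.0], [0.0, -0.281, 0.96, -0.125], [0.0, 0.0, 0.0, 1.0]]
0.2 121 [ 0.6332 -0.176   0.2019] [-0.1859 -0.1666] [0.6295 0.6372]
0.21 164 [ 0.6255 -0.1756  0.2102] [-0.1855 -0.1658] [0.6206 0.6301]
0.22 212 [ 0.6166 -0.1753  0.2201] [-0.1849 -0.1651] [0.6108 0.6214]
0.23 326 [ 0.5988 -0.1746  0.2313] [-0.1846 -0.1644] [0.5729 0.6118]
0.24 919 [ 0.5854 -0.1738  0.2403] [-0.1841 -0.1637] [0.5743 0.6024]
0.25 432 [ 0.5889 -0.1742  0.2469] [-0.1835 -0.1645] [0.5844 0.5939]
```

View pics/w1.png

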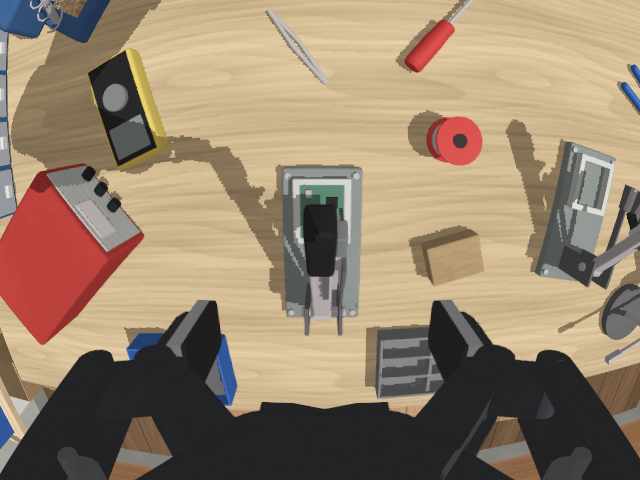

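jog_arm(travel=[[-0.02, -0.03, 0.3], [-0.02, -0.03, 0.6], [-0.02, -0.03, 0.9], [-0.02, -0.03, 1], [-0.02, -0.03, 1]], dr=[[0, 0, 0], [0, 0, 0], [0, 0, 0], [0, 0, 0], [0, 0, 0]], hand=[1, 1, 1, 1, 1])

```text
time_s: 3.57
tcp_pos: [0.6001, -0.1739, 0.2462]
tcp_rot: [[-1.0, 0.031, -0.003], [0.031, 1.0, 0.002], [0.003, 0.002, -1.0]]
ft_force: [0.3, -0.6, -0.3]
gripper_width: 0.997
gripper_force: 0.0
```

jog_arm(travel=[[0, 0, 0.15], [0, 0, 0.3], [0, 0, 0.35], [0, 0, 0.35], [0, 0, 0.35]], dr=[[0, 0, 0], [0, 0, 0], [0, 0, 0], [0, 0, 0], [0, 0, 0]], hand=[1, 1, 1, 0.6, 0.6])

```text
time_s: 3.98
tcp_pos: [0.6019, -0.1758, 0.2152]
tcp_rot: [[-0.999, 0.032, 0.002], [0.032, 0.999, -0.001], [-0.002, -0.001, -1.0]]
ft_force: [-0.0, -0.3, -0.1]
gripper_width: 0.747
gripper_force: 0.0
```

jog_arm(travel=[[0, 0.01, 0], [0, 0.01, 0], [0, 0.01, 0], [0, 0.01, 0], [0, 0.01, 0], [0, 0.01, 0], [0, 0.01, 0], [0, 0.01, 0], [0, 0.01, 0], [0, 0.01, 0]], dr=[[0, 0, 0], [0, 0, 0], [0, 0, 0], [0, 0, 0], [0, 0, 0], [0, 0, 0], [0, 0, 0], [0, 0, 0], [0, 0, 0], [0, 0, 0]], hand=[0.4, 0.3, 0, 0, 0, 0, 0, 0, 0, 0], newtons=25)

```text
time_s: 4.82
tcp_pos: [0.6015, -0.1744, 0.2143]
tcp_rot: [[-0.999, 0.032, 0.001], [0.032, 0.999, 0.001], [-0.001, 0.001, -1.0]]
ft_force: [-3.1, 4.9, 5.9]
gripper_width: 0.252
gripper_force: 31.2
```

jog_arm(travel=[[0.055, 0, 0.055], [0.11, 0, 0.11], [0.16, 0, 0.17], [0.21, 0, 0.23], [0.21, 0, 0.23]], dr=[[0, 0, 0], [0, 0, 0], [0, 0, 0], [0, 0, 0], [0, 0, 0]], hand=[0, 0, 0, 0, 0])

```text
time_s: 5.23
tcp_pos: [0.5797, -0.1737, 0.19]
tcp_rot: [[-0.999, 0.032, -0.001], [0.032, 0.999, 0.001], [0.001, 0.001, -1.0]]
ft_force: [-4.7, 3.4, 1.1]
gripper_width: 0.25
gripper_force: 30.5
```

jog_arm(travel=[[0.09, 0, 0.126], [0.17, 0, 0.26], [0.245, 0, 0.4], [0.305, 0, 0.54], [0.35, 0, 0.69], [0.385, 0, 0.84], [0.41, 0, 0.995], [0.41, 0, 0.995]], dr=[[0, 0, 0], [0, 0, 0], [0, 0, 0], [0, 0, 0], [0, 0, 0], [0, 0, 0], [0, 0, 0], [0, 0, 0]], hand=[0, 0, 0, 0, 0, 0, 0, 0])

```text
time_s: 5.9
tcp_pos: [0.5393, -0.1723, 0.0884]
tcp_rot: [[-0.999, 0.032, -0.0], [0.032, 0.999, 0.002], [0.0, 0.002, -1.0]]
ft_force: [3.9, 2.8, -3.5]
gripper_width: 0.257
gripper_force: 29.9
```

jog_arm(travel=[[0.005, 0, 0.07], [0.01, 0, 0.14], [0.01, 0, 0.18], [0.01, 0, 0.21], [0.01, 0, 0.22], [0.01, 0, 0.22]], dr=[[0, 0, 0], [0, 0, 0], [0, 0, 0], [0, 0, 0], [0, 0, 0], [0, 0, 0]], hand=[0, 0, 0, 0, 0, 0])

```text
time_s: 6.4
tcp_pos: [0.5385, -0.1724, 0.0698]
tcp_rot: [[-0.999, 0.032, -0.0], [0.032, 0.999, 0.001], [0.0, 0.001, -1.0]]
ft_force: [-5.1, 7.7, 8.9]
gripper_width: 0.25
gripper_force: 31.7
```

jog_arm(travel=[[0, 0, 0], [0, 0, 0], [0, 0, 0], [0, 0, 0], [0, 0, 0], [0, 0, 0], [0, 0, 0], [0, 0, 0]], dr=[[0, 0, 0], [0, 0, 0], [0, 0, 0], [0, 0, 0], [0, 0, 0], [0, 0, 0], [0, 0, 0], [0, 0, 0]], hand=[0.8, 0.8, 0.8, 0.8, 0.8, 0.8, 0.8, 0.8])

```text
time_s: 7.07
tcp_pos: [0.5385, -0.173, 0.0688]
tcp_rot: [[-0.999, 0.032, 0.0], [0.032, 0.999, -0.0], [-0.0, -0.0, -1.0]]
ft_force: [0.8, -0.5, -0.7]
gripper_width: 0.8
gripper_force: 0.0
```

jog_arm(travel=[[0, 0, -0.15], [0, 0, -0.4], [0, 0, -0.7], [0, 0, -1], [0, 0, -1], [0, 0, -1]], dr=[[0, 0, 0], [0, 0, 0], [0, 0, 0], [0, 0, 0], [0, 0, 0], [0, 0, 0]], hand=[0.8, 0.8, 0.8, 0.8, 0.8, 0.8])

```text
time_s: 7.57
tcp_pos: [0.5396, -0.1736, 0.1709]
tcp_rot: [[-0.999, 0.032, 0.003], [0.032, 0.999, -0.002], [-0.003, -0.002, -1.0]]
ft_force: [0.2, 0.2, 0.2]
gripper_width: 0.801
gripper_force: 0.0
```

```bash
python3 - <<'E'
from h import *
p,d=read_camera("scene");cv2.imwrite("pics/s2.png",p[:,:,::-1])
P=cloud("scene",d);k=(p.max(2)<60)&(abs(P[...,0]-.54)<.06)&(abs(P[...,1]+.17)<.025)&(P[...,2]>.05)&(P[...,2]<.12)
Q=P[k];print(len(Q),np.percentile(Q,[5,50,95],axis=0).round(3).tolist())
E
```

```text
232 [[0.517, -0.184, 0.084], [0.551, -0.175, 0.088], [0.581, -0.164, 0.09]]
```

View pics/s2.png

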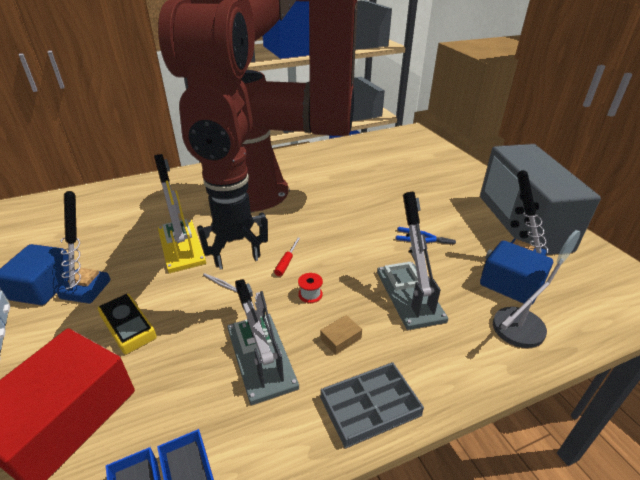

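The loaded lever is down: its grip is at (243,292) and its upper face measures 88 mm high, matching 75 + 13 mm. The empty clamp is unchanged at (411,208), and the gripper is clear.

```bash
python3 -c "
from station import hand_in
print(hand_in())"
```

```text
the job is handed in; nothing more can be done
None
```

The loaded clamp's lever is fully down and released, the empty clamp's lever was not touched, and the job is handed in; the hand-in call returned no verdict.

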